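# Fit the missing label holder on the parts-shelf lip and hold it pressed home

## Robot

A 6-joint arm with a two-finger parallel gripper is mounted at the origin on the work surface. World frame = base frame: x ahead of the robot, y to its left, z up, the work surface at z = 0. Lengths are in m, angles in rad, forces in N, time in s.
With the tool pointing down it reaches from about 0.275 to 0.825 m from the base axis. Payload 4.9 kg.
Tool frame: the origin (TCP) lies at the very end of the fingers, on their centre line; the grasp point (between the pads) lies 19 mm behind it; z points along the fingers, y is the direction in which the jaws open and shut (so a half turn about z gives the same grasp; the last joint's range is limited). The gripper opens to 85 mm and grips with 20 to 120 N. Pads are 22 mm wide; open, the fingers measure 114 mm over their backs; the gripper's body (76 mm by 85 mm) begins 54 mm behind the grasp point. The pads swing forward as they close: fully open they stand 13 mm farther back than shut.
Start: joints at [-1.442, 0.326, -0.193, 1.052, 0, 1.437], TCP at [0.143, -0.531, 0.203] pointing down, gripper open.
Joint ranges: [-2.65, 2.65], [-0.97, 1.79], [-1.3, 1.35], [-1.93, 2.1], [-1.47, 1.37], [-3.14, 3.14]. Speed limits (rad/s): [2.57, 2.57, 3.14, 3.14, 3.14, 3.14].

## Interface

Orientations are given as a unit quaternion [w, x, y, z].
In Python, from workcell import get_state, snapshot, sign_off gives the robot as it stands.
- The arm moves only by the tool arm_command, never from a script. Its argument "targets" is text: rows parted by semicolons, each of 5 numbers parted by spaces: the closure in counts, from 0 (fully open) to 255 (shut), then the shift along the world's x, y, z in cm, then the turn about the world's z in rad. A call has exactly 5 rows; each row shifts and turns the commanded pose from where the row before left it; what a row does not reach is not made up. A row lasts 1/12 s, in which the tool goes at most 41.7 mm and 7.16 degrees, less where a joint would pass 70% of its speed; a pose out of reach is approached as far as the arm can. A call is refused whole if a number of a shift passes 4.17 or a number of a turn 0.125, either way. A call with a gripper value outside its range is refused whole. The fingers move at their own pace and stop on an object; "newtons" is the grip in N (left out, the last holds). Time passes only in rows, so rows that do not move let the fingers close, or fill a call up. It gives the time, the measured TCP pose, the force and the opening at its end, in the units of the state.
- get_state(): the state, without advancing time (a new reading comes with each control period).
- snapshot(name): name is "side" or "top" or "wrist"; returns a dict with "img" (400x640x3 uint8, red, green, blue), "depth" (400x640 float32, m along the optical axis (not along the pixel's ray), 0 where there is no reading), "K" (3x3 intrinsics, pixels), "k1" (the pictures are not rectified: a ray, as slopes to the right and down, at radius r is drawn at 1 + k1 r^2 times it, then the intrinsics apply), "pose" (4x4, takes a point from camera to world coordinates); the wrist camera has in their place "tool_from_camera" (4x4, takes a point from camera to tool coordinates, whose origin is the TCP and whose axes are the flange's). Camera axes: x right, y down, z forward; pixel columns grow to the right and rows downward; lengths in m; the calibration is good to about 2 mm. A picture is of the moment at which its call begins: read the wrist's pose just before it.
- sign_off(): hands the job in, once; it reports no verdict.
The state is a dict: "time_s": time; "qpos": joint angles; "qd": joint speeds; "effort": joint torques, N m; "ee_pos": TCP position; "tool_rot": TCP orientation; "wrist_force": force on the tool from outside, world axes, zero at the start; "wrist_torque": the same for the moment, N m; "opening": finger opening in m.
Only numpy, scipy, OpenCV 4.12 (cv2) and the standard library are available. Lean on these libraries where they do the work, as an engineer would, in place of code of your own. Each camera call takes 0.05 s, during which the arm holds its last target. There are 200 camera calls.

## Task

One of the three hardware bins on the low parts shelf has no label holder on the shelf lip in front of it. Take the spare holder off the wall of the sorting tray, push it down over the lip in the middle of that bin, card facing out from the shelf, tongue behind the lip, until it is fully home, and leave everything else on the bench and shelf where it is. The adhesive in its slot still has to grab, so do not let go: finish while still gripping the holder and pressing it firmly down on the lip.

Things in the scene. Friction and masses are not known exactly. Their poses are not given: they have to be found in the camera images.
- spare_grip (a point): The spare label holder (white plastic, about 40 g): upright card frame 60 mm wide (y), 8 mm thick (x), 44 mm high, on a clip. This point is the frame's centre, 22 mm below its top edge. Axes: x to the back (card on the -x face), y along the width, z up. It starts riding on the tray wall nearest the robot, card towards the robot; lift it straight up 25 mm or more to free it.
- spare_slot (a point): Middle of the roof of the spare holder's slot, 27 mm below spare_grip, same axes; home when it meets the lip's top edge. Slot 5.5 mm wide (x), open below and at both sides; the bridge over it is 14.5 mm deep (x), 5 mm thick. Front leg (-x): 4.5 mm thick, reaches 12 mm below this point. Tongue (+x): 4.5 mm thick, 52 mm wide, reaches 20 mm below it. Rigid, no spring.
- spare_front (a point): On the spare holder: the centre of the card on the front face, 4.5 mm in front (-x) of spare_grip, same axes.
- bare_lip (a point): Where the holder belongs: top edge of the shelf's upturned front lip, at the middle of the bin that has no holder. Lip 3 mm thick, 24 mm high above the shelf board, this edge 134 mm above the bench. Axes: x inwards over the shelf, square to the lip, y along the lip, z up. Bins 100 mm wide, 50 mm high, 130 mm apart, begin 48 mm behind the lip; the other two have holders like the spare.
- tray: The fixed steel sorting tray, 110 mm (x) by 150 mm (y), 45 mm high, walls 4 mm thick, bolts in it; origin at the centre of its underside, x away from the robot. The spare holder rides on its -x wall (centre plane 53 mm from the origin), slot roof on the wall's top edge. It swaps places with the mug and the oil filter.
- spare: The spare label holder as a whole; its origin is the point spare_slot.
- rack: The fixed low shelf of folded steel, 560 mm wide (y), 180 mm deep (x), board top 110 mm above the bench, three bins on it in changing order; origin at the centre of its underside, x from the lip to the rear, y along the lip. The lip's centre plane is 88.5 mm from the origin towards -x.
- oil_filter: Oil filter, a dark metal canister 68 mm across and 86 mm high, loose on the bench; origin at the centre of its underside. Leave it.
- mug: White mug, 80 mm across and 90 mm high, loose on the bench; origin at the centre of its underside. Leave it.
- spray_can: Spray can, 52 mm across and 130 mm high, loose on the shelf beyond the last bin; origin at the centre of its underside. Leave it.
- grease_tin: Grease tin, 60 mm across and 50 mm high, loose on the other end of the shelf; origin at the centre of its underside. Leave it.
- screwdriver: Screwdriver lying on the bench. Leave it.
- wrench: Open-ended wrench lying on the bench. Leave it.
- plug_box: Small cardboard box standing on the bench, 30 by 30 mm and 85 mm high; origin at the centre of its underside. Leave it.

How it is judged:
On the way:
1. the spare holder is lifted clear of the tray in the gripper (z of spare_slot in the frame of tray above 0.07 m and contact force between the fingers and spare above 1 N), for 0.1 s.
At the end, for the whole second after the job is handed in: Through the last second: slot roof within 2 mm of the lip's top in front of the bin that had no holder, within 4 mm across and 15 mm along the lip, square within 0.14 rad, card outwards; fingers grip it, it presses on the shelf with over 4 N; the arm itself does not touch the shelf (z of spare_slot in the frame of bare_lip between -0.004 and 0.002 m and x of spare_slot in the frame of bare_lip between -0.004 and 0.004 m and y of spare_slot in the frame of bare_lip between -0.015 and 0.015 m and x of spare_front in the frame of bare_lip below 0 m and angle between spare_slot's own z axis and vertical below 0.14 rad and angle between the y axis of spare_slot and the y axis of bare_lip, either way round below 0.14 rad and contact force between spare and rack above 4 N and contact force between the fingers and spare above 2 N and contact force between the arm and rack below 0.5 N); the arm keeps its last pose, push and grip.
It fails at once if a loose thing on the bench or shelf is shifted by more than 20 mm (distance of any of oil_filter, mug, spray_can, grease_tin, screwdriver, wrench, plug_box from where it was at the start of the episode above 0.02 m).
It also fails if it takes over 50 s, if anything falls off the work surface, if the arm or the gripper's body presses on something with over 40 N, if the wrist force passes 120 N, or if a joint passes its speed limit or range.

## Working session

There is one attempt and no reset: what is moved stays moved. The work goes in short steps, Python scripts to look and compute and a tool call to move; the robot and the scene stay as the last step left them, time stands still between calls to the robot, and variables do not carry over. Pictures are saved under pics/ and viewed, about 8 in all and at most 12, crops included, and the job is handed in when it is done.

Besides the shell and the picture viewer there is one more tool, called after "Emit:" by a JSON object that holds its "op" and its "data". arm_command: Moves the arm, as the interface text tells. Its arguments: {"type":"object","properties":{"targets":{"type":"string"},"newtons":{"type":"number"}},"required":["targets"]}

```bash
mkdir -p pics; ls
cat > h.py <<'E'
import numpy as np, cv2
from workcell import get_state, snapshot, sign_off
from scipy.spatial.transform import Rotation as R
def campose(s,st=None):
    if 'pose' in s: return np.array(s['pose'])
    q=st['tool_rot']; T=np.eye(4); T[:3,:3]=R.from_quat([q[1],q[2],q[3],q[0]]).as_matrix(); T[:3,3]=st['ee_pos']
    return T@np.array(s['tool_from_camera'])
def rays(s,uv):
    K=np.array(s['K']); d=np.array([s['k1'],0,0,0,0.])
    return cv2.undistortPoints(np.array(uv,float).reshape(-1,1,2),K,d).reshape(-1,2)
def onplane(s,uv,z,T):
    r=rays(s,uv); d=np.c_[r,np.ones(len(r))]@T[:3,:3].T; o=T[:3,3]
    return o+d*((z-o[2])/d[:,2])[:,None]
def cloud(s,T):
    h,w=s['depth'].shape; v,u=np.mgrid[:h,:w]; r=rays(s,np.c_[u.ravel(),v.ravel()])
    dz=np.array(s['depth']).ravel()[:,None]
    P=np.c_[r,np.ones(len(r))]*dz@T[:3,:3].T+T[:3,3]; P[dz[:,0]==0]=np.nan
    return P.reshape(h,w,3)
def save(s,n): cv2.imwrite(f'pics/{n}.png',s['img'][:,:,::-1])
E
python3 - <<'E'
from h import *
import pickle
st=get_state(); print(st)
D={}
for n in('top','side','wrist'):
    s=snapshot(n); D[n]=s; save(s,n+'0'); T=campose(s,st); print(n,s['K'],s['k1'],T.round(3).tolist())
pickle.dump((st,D),open('d0.pkl','wb'))
E
```

```text
pics
{'time_s': 0.0, 'qpos': array([-1.44217225e+00,  3.26942459e-01, -1.93611447e-01,  1.05201103e+00,
        1.17184075e-05,  1.43657589e+00]), 'qd': array([-2.41159338e-04,  4.53368804e-04,  1.15072142e-03, -1.42108271e-04,
        8.02166231e-04,  9.79037386e-05]), 'effort': array([-5.75321283e-04, -4.43395579e+01,  2.62441117e+01,  1.53048139e-02,
       -7.84114354e-05, -1.31318581e-05]), 'ee_pos': array([ 0.14282539, -0.53045775,  0.20199221]), 'tool_rot': array([-8.84284320e-04,  9.91376131e-01,  1.31044213e-01,  8.33361619e-06]), 'wrist_force': array([-0.00126841, -0.70987239,  0.08265343]), 'wrist_torque': array([-0.03291433, -0.00046335,  0.03266503]), 'opening': 0.08548650664740501}
top [[402.70576498   0.         323.68606558]
 [  0.         402.70576498 198.87864513]
 [  0.           0.           1.        ]] -0.06295982537650542 [[-0.018, -0.995, 0.095, 0.444], [-1.0, 0.017, -0.01, 0.01], [0.009, -0.095, -0.995, 1.327], [0.0, 0.0, 0.0, 1.0]]
side [[439.61666219   0.         317.69731484]
 [  0.         439.61666219 198.53760154]
 [  0.           0.           1.        ]] 0.041962222353446 [[-0.809, -0.345, 0.477, -0.101], [-0.588, 0.486, -0.647, 0.915], [-0.008, -0.803, -0.596, 0.917], [0.0, 0.0, 0.0, 1.0]]
wrist [[282.73542056   0.         320.07089688]
 [  0.         282.73542056 203.95286169]
 [  0.           0.           1.        ]] -0.012830154585711287 [[0.26, -0.915, -0.308, 0.222], [-0.966, -0.247, -0.081, -0.51], [-0.002, 0.319, -0.948, 0.373], [0.0, 0.0, 0.0, 1.0]]
```

View pics/top0.png

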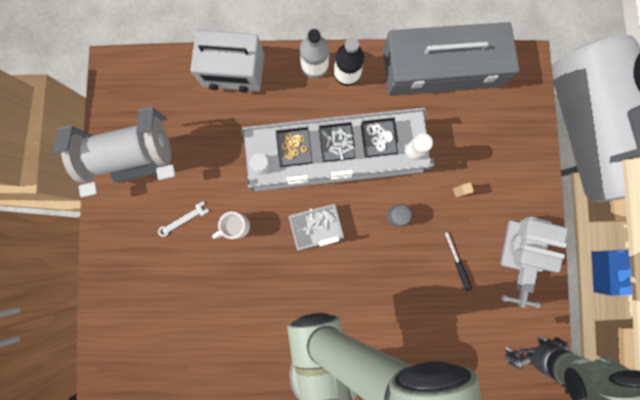

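View pics/side0.png

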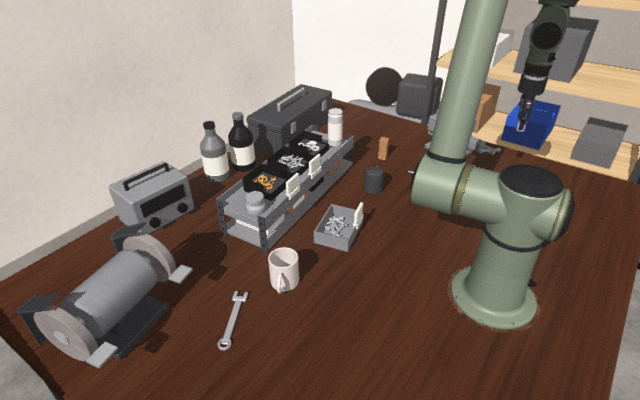

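The top view shows the tray at (317,227) with the spare on its near wall at (329,241). Holders sit at (297,180) and (342,175), so the bare bin is the right one at (380,137), beside the spray can. The side view agrees.

Run:
```python
from h import *
import pickle
st,D=pickle.load(open('d0.pkl','rb'))
s=D['top'];T=campose(s);P=cloud(s,T)
# bin rims: dark, z~0.16
img=s['img'].astype(int)
for n,(u,v) in dict(b1=(294,147),b2=(339,142),b3=(380,137)).items():
    print(n,onplane(s,[(u,v)],0.16,T).round(3))
hs=img.min(2)>215
m=(hs).astype(np.uint8); c,l,stt,ce=cv2.connectedComponentsWithStats(m)
for i in range(1,c):
    x,y,w,h,a=stt[i]
    if a>15 and 240<ce[i][0]<440 and 100<ce[i][1]<260:
        print(ce[i].round(1),stt[i],np.nanmedian(P[l==i],0).round(3),np.nanmax(P[l==i],0).round(3))
# dense: lip by cloud in rack area
sub=P[100:200,235:440].reshape(-1,3)
for lo,hi in((.125,.14),(.155,.17),(.175,.19)):
    q=sub[(sub[:,2]>lo)&(sub[:,2]<hi)]; print(lo,len(q),np.nanpercentile(q,[2,50,98],axis=0).round(3).tolist())
# depth views at tray
sub=P[200:255,285:350].reshape(-1,3)
for lo,hi in((.035,.05),(.07,.11)):
    q=sub[(sub[:,2]>lo)&(sub[:,2]<hi)]; print(lo,len(q),np.nanpercentile(q,[2,50,98],axis=0).round(3).tolist())
# side cloud
s=D['side'];P=cloud(s,campose(s));i=s['img'].astype(int)
for (u,v) in((357,215),(294,185),(316,166),(266,240),(352,155)): print(u,v,np.nanmedian(P[v-3:v+4,u-2:u+3].reshape(-1,3),0).round(3))
crop=np.hstack([cv2.resize(s['img'][130:270,200:400],(800,560))]);cv2.imwrite('pics/sidec.png',crop[:,:,::-1])
```

```text
b1 [[0.711 0.083 0.16 ]]
b2 [[ 0.724 -0.05   0.16 ]]
b3 [[ 0.737 -0.172  0.16 ]]
[381.6 137. ] [372 124  20  27 250] [ 0.744 -0.18   0.134] [ 0.785 -0.152  0.141]
[418.1 144.8] [405 132  27  26 417] [ 0.698 -0.268  0.237] [ 0.764 -0.252  0.248]
[257.5 161.8] [249 153  18  19 242] [0.668 0.191 0.16 ] [0.695 0.225 0.169]
[340.7 173.1] [330 169  24  10 151] [ 0.629 -0.053  0.169] [ 0.651 -0.023  0.188]
[295.8 178.3] [285 174  23  10 149] [0.615 0.08  0.168] [0.638 0.115 0.189]
[318.4 219.5] [307 211  25  23 160] [0.504 0.015 0.015] [0.53  0.053 0.024]
[318.4 227.1] [314 225   9   5  19] [0.478 0.014 0.015] [0.484 0.03  0.02 ]
[327.8 240. ] [318 235  21  11 121] [ 0.436 -0.013  0.053] [0.451 0.018 0.098]
0.125 3775 [[0.613, -0.278, 0.126], [0.727, -0.043, 0.131], [0.82, 0.196, 0.139]]
0.155 614 [[0.615, -0.263, 0.156], [0.699, 0.083, 0.16], [0.794, 0.21, 0.168]]
0.175 163 [[0.612, -0.281, 0.176], [0.627, -0.035, 0.182], [0.704, 0.103, 0.188]]
0.035 204 [[0.412, -0.056, 0.036], [0.49, 0.036, 0.045], [0.546, 0.106, 0.049]]
0.07 54 [[0.427, -0.041, 0.088], [0.435, -0.015, 0.094], [0.444, 0.014, 0.098]]
357 215 [0.423 0.006 0.079]
294 185 [0.609 0.07  0.154]
316 166 [ 0.622 -0.06   0.149]
266 240 [0.605 0.225 0.04 ]
352 155 [ 0.661 -0.336  0.033]
```

View pics/sidec.png

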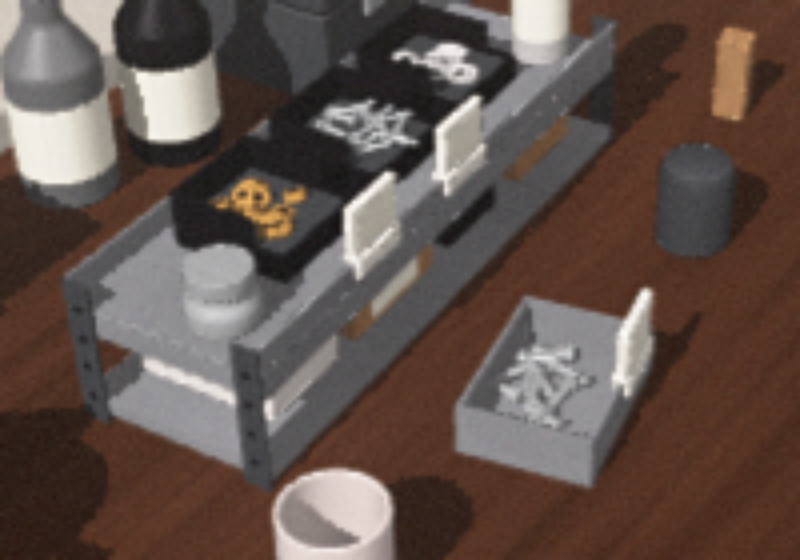

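Pictures viewed: 3. The crop confirms that the bare bin is the far one with white parts, next to the spray can. The lip yaw is about 0.10, and the spare is near (0.435,-0.013). I'm moving above the spare.

Emit:
{"op": "arm_command", "data": {"targets": "0 1.95 3.45 0.4 0.1;0 1.95 3.45 0.4 0.1;0 1.95 3.45 0.4 0.1;0 1.95 3.45 0.4 0.1;0 1.95 3.45 0.4 0.1", "newtons": 40}}

```text
time_s: 0.57
ee_pos: [0.2407, -0.3568, 0.2226]
tool_rot: [-0.0, 0.927, 0.374, 0.0]
wrist_force: [1.1, 0.4, 0.9]
opening: 0.0858
```

Emit:
{"op": "arm_command", "data": {"targets": "0 1.95 3.45 0.4 0.1;0 1.95 3.45 0.4 0.1;0 1.95 3.45 0.4 0.1;0 1.95 3.45 0.4 0.1;0 1.95 3.45 0.4 0.1"}}

```text
time_s: 0.98
ee_pos: [0.3382, -0.1843, 0.243]
tool_rot: [0.0, 0.806, 0.592, 0.0]
wrist_force: [0.6, -0.5, 0.1]
opening: 0.0854
```

Emit:
{"op": "arm_command", "data": {"targets": "0 1.95 3.45 0.4 0.1;0 1.95 3.45 0.4 0.1;0 1.95 3.45 0.4 0.1;0 1.95 3.45 0.4 0.1;0 1.95 3.45 0.4 0.1"}}

```text
time_s: 1.4
ee_pos: [0.4358, -0.0116, 0.263]
tool_rot: [0.0, 0.634, 0.773, -0.0]
wrist_force: [0.9, -1.1, -0.1]
opening: 0.0852
```

Emit:
{"op": "arm_command", "data": {"targets": "0 0 0 0 0;0 0 0 0 0;0 0 0 0 0;0 0 0 0 0;0 0 0 0 0"}}

```text
time_s: 1.82
ee_pos: [0.4348, -0.0149, 0.2626]
tool_rot: [-0.0, 0.637, 0.771, -0.0]
wrist_force: [0.0, -0.4, 0.1]
opening: 0.0851
```

Run:
```python
from h import *
import pickle
st=get_state(); s=snapshot('wrist'); save(s,'w1'); T=campose(s,st); print(st['ee_pos'],st['qpos'],T.round(3).tolist())
pickle.dump((st,s),open('d1.pkl','wb'))
```

```text
[ 0.43477413 -0.0148619   0.26259404] [-2.04023268e-01  7.40891298e-02 -3.56301960e-01  1.14094933e+00
 -1.91897759e-04  1.17778333e+00] [[0.982, 0.178, 0.061, 0.419], [0.188, -0.93, -0.314, 0.065], [0.001, 0.32, -0.947, 0.434], [0.0, 0.0, 0.0, 1.0]]
```

View pics/w1.png

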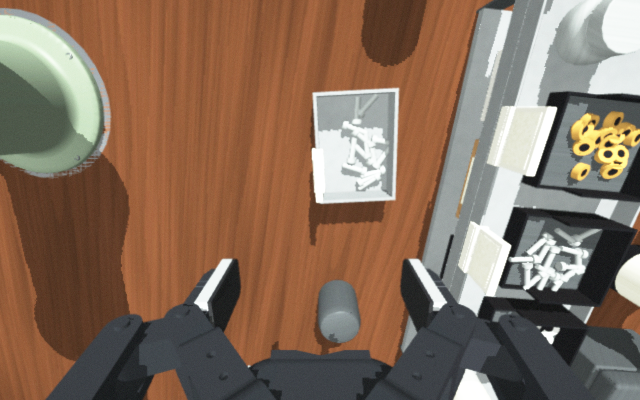

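The holder is edge-on at (319,175), the tray spans (313–398, 90–203), and the filter is below at (340,310). Next I'm measuring the holder, the tray, and the part of the lip that is visible.

Run:
```python
from h import *
import pickle
st,s=pickle.load(open('d1.pkl','rb')); T=campose(s,st); P=cloud(s,T)
q=st['tool_rot']; print('tooly',R.from_quat([q[1],q[2],q[3],q[0]]).as_matrix()[:,1])
sub=P[70:220,290:420].reshape(-1,3); 
q=sub[(sub[:,2]>.06)&(sub[:,2]<.12)&(sub[:,0]<.47)]
print(len(q),np.nanpercentile(q,[2,50,98],axis=0).round(4).tolist())
top=q[q[:,2]>np.nanpercentile(q[:,2],98)-.008]
r=cv2.minAreaRect(top[:,:2].astype(np.float32)*1000); print('holder top rect mm',r,np.median(top[:,2]))
m=(sub[:,2]>.038)&(sub[:,2]<.05); t=sub[m]
r=cv2.minAreaRect(t[:,:2].astype(np.float32)*1000); print('tray rect',r,len(t),np.median(t[:,2]))
# top edge pixels by colour
im=s['img'].astype(int); w=(im[140:210,300:330].min(2)>225).astype(np.uint8)
c,l,a,ce=cv2.connectedComponentsWithStats(w); print(a,ce)
# tray corner rays at z=.045
print(onplane(s,[(313,92),(399,89),(397,200),(317,204)],.045,T).round(4).tolist())
# lip
sub=P[:,380:].reshape(-1,3); m=(sub[:,2]>.128)&(sub[:,2]<.139)&(sub[:,0]<.68); t=sub[m]
print(len(t)); 
for y0 in np.arange(-.26,.2,.02):
    k=t[abs(t[:,1]-y0)<.01]
    if len(k): print(y0.round(2),len(k),np.percentile(k[:,0],[2,50,98]).round(4),np.median(k[:,2]).round(4))
```

```text
tooly [ 9.82194358e-01  1.87866739e-01 -5.76100367e-04]
355 [[0.4227, -0.043, 0.0694], [0.4317, -0.0121, 0.0939], [0.441, 0.0145, 0.0954]]
holder top rect mm ((432.2115478515625, -15.152997970581055), (8.489179611206055, 60.10537338256836), 13.81196117401123) 0.09397907475026998
tray rect ((475.0267028808594, 22.602279663085938), (114.98239135742188, 149.5915069580078), 14.044387817382812) 1277 0.04524408213789183
[[   0    0   30   70 1168]
 [  12    0   18   63  932]] [[ 9.0385274  39.00770548]
 [21.3444206  28.85085837]]
[[0.4065, 0.0834, 0.045], [0.514, 0.1078, 0.045], [0.5522, -0.037, 0.045], [0.4396, -0.0648, 0.045]]
5224
-0.14 4 [0.6351 0.6356 0.6361] 0.1337
-0.12 67 [0.6317 0.6335 0.6354] 0.1328
-0.1 97 [0.6299 0.6317 0.68  ] 0.1327
-0.08 167 [0.6221 0.6769 0.6795] 0.1338
-0.06 214 [0.6202 0.6751 0.6793] 0.1342
-0.04 228 [0.618  0.6731 0.6771] 0.1341
-0.02 240 [0.6178 0.6706 0.6759] 0.1334
-0.0 191 [0.6204 0.67   0.6797] 0.1332
0.02 116 [0.6181 0.6198 0.6694] 0.133
0.04 362 [0.6105 0.6671 0.6796] 0.1327
0.06 405 [0.6089 0.6654 0.6794] 0.1316
0.08 465 [0.606  0.6632 0.6793] 0.131
0.1 523 [0.6047 0.6614 0.6795] 0.1306
0.12 593 [0.6087 0.6612 0.6795] 0.1312
0.14 146 [0.6055 0.6079 0.6757] 0.133
0.16 570 [0.604  0.6525 0.6772] 0.1335
0.18 520 [0.602  0.6402 0.6481] 0.1335
```

The holder centre is (0.432,-0.015) with yaw 0.243 and top at z 0.094, which matches 45+49 mm. The tray is 115×150 mm, as it should be. I'm aligning, descending to TCP z≈0.056, and gripping.

Emit:
{"op": "arm_command", "data": {"targets": "0 -0.28 0 -3.5 0.054;0 0 0 -3.5 0;0 0 0 -3.5 0;0 0 0 -3.5 0;0 0 0 -3.5 0", "newtons": 40}}

```text
time_s: 2.28
ee_pos: [0.4324, -0.0148, 0.0867]
tool_rot: [0.001, 0.616, 0.788, 0.0]
wrist_force: [1.4, 0.1, 0.3]
opening: 0.0856
```

Emit:
{"op": "arm_command", "data": {"targets": "0 0 0 -1.5 0;0 0 0 -1 0;0 0 0 -0.6 0;0 0 0 0 0;0 0 0 0 0"}}

```text
time_s: 2.7
ee_pos: [0.4328, -0.0143, 0.0571]
tool_rot: [0.0, 0.616, 0.788, 0.0]
wrist_force: [0.6, -0.7, -0.6]
opening: 0.0853
```

Emit:
{"op": "arm_command", "data": {"targets": "180 0 0 0 0;200 0 0 0 0;255 0 0 0 0;255 0 0 0 0;255 0 0 0 0"}}

```text
time_s: 3.12
ee_pos: [0.4329, -0.0136, 0.0571]
tool_rot: [0.0, 0.615, 0.789, 0.0]
wrist_force: [-0.4, -0.3, 0.9]
opening: 0.0256
```

Emit:
{"op": "arm_command", "data": {"targets": "255 0 0 0 0;255 0 0 0 0;255 0 0 0 0;255 0 0 0 0;255 0 0 0 0"}}

```text
time_s: 3.53
ee_pos: [0.4327, -0.0136, 0.057]
tool_rot: [0.0, 0.615, 0.789, 0.0]
wrist_force: [-1.2, -0.2, 5.1]
opening: 0.0064
```

Emit:
{"op": "arm_command", "data": {"targets": "255 0 0 0 0;255 0 0 0 0;255 0 0 0 0;255 0 0 0 0;255 0 0 0 0", "newtons": 60}}

```text
time_s: 3.95
ee_pos: [0.4328, -0.0136, 0.0571]
tool_rot: [0.0, 0.615, 0.789, 0.0]
wrist_force: [-1.8, -0.2, 7.0]
opening: 0.0057
```

Run:
```python
from h import *
st=get_state(); s=snapshot('wrist'); save(s,'w2'); print(st['opening'],st['ee_pos'],st['wrist_force'])
```

```text
0.0056759335692854965 [ 0.43275158 -0.01360156  0.05709858] [-1.78113422 -0.18052155  6.98548256]
```

View pics/w2.png

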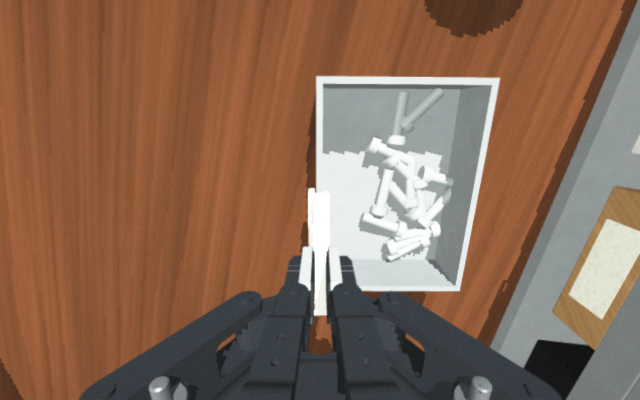

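The wrist view shows the holder gripped between the pads at (311–330, 190–315), square to them. I'm lifting, then moving to a viewing pose in front of the bare lip.

Emit:
{"op": "arm_command", "data": {"targets": "255 0 0 1 0;255 0 0 2 0;255 0 0 3.5 0;255 0 0 4 0;255 0 0 4 0"}}

```text
time_s: 4.42
ee_pos: [0.4316, -0.0134, 0.2027]
tool_rot: [-0.001, 0.615, 0.789, -0.0]
wrist_force: [1.0, 0.1, -0.8]
opening: 0.0058
```

Emit:
{"op": "arm_command", "data": {"targets": "255 0 0 4 0;255 0 0 2 0;255 1.84 -3.08 0 -0.018;255 1.84 -3.08 0 -0.018;255 1.84 -3.08 0 -0.018"}}

```text
time_s: 4.83
ee_pos: [0.4887, -0.1069, 0.2625]
tool_rot: [0.001, 0.636, 0.772, 0.0]
wrist_force: [0.1, 0.8, -0.3]
opening: 0.0057
```

Emit:
{"op": "arm_command", "data": {"targets": "255 1.84 -3.08 0 -0.018;255 1.84 -3.08 0 -0.018;255 1.84 -3.08 0 -0.018;255 1.84 -3.08 0 -0.02;255 1.84 -3.08 0 -0.02"}}

```text
time_s: 5.25
ee_pos: [0.5803, -0.2616, 0.2611]
tool_rot: [-0.0, 0.672, 0.74, -0.0]
wrist_force: [1.0, 0.1, -0.0]
opening: 0.0058
```

Emit:
{"op": "arm_command", "data": {"targets": "255 0 0 0 0;255 0 0 0 0;255 0 0 0 0;255 0 0 0 0;255 0 0 0 0"}}

```text
time_s: 5.67
ee_pos: [0.5795, -0.2588, 0.2623]
tool_rot: [0.0, 0.671, 0.741, 0.0]
wrist_force: [0.2, 0.8, 0.6]
opening: 0.0058
```

Run:
```python
from h import *
import pickle
st=get_state(); s=snapshot('wrist'); save(s,'w3'); t=snapshot('side')
pickle.dump((st,s,t),open('d3.pkl','wb')); print(st['ee_pos'],st['opening'],st['qpos'])
T=campose(s,st);P=cloud(s,T); sub=P.reshape(-1,3)
m=(sub[:,2]>.127)&(sub[:,2]<.141)&(sub[:,0]<.67)&(sub[:,0]>.6); t=sub[m]
for y0 in np.arange(-.3,.1,.02):
    k=t[abs(t[:,1]-y0)<.01]
    if len(k): print(y0.round(2),len(k),np.percentile(k[:,0],[2,50,98]).round(4),np.median(k[:,2]).round(4))
```

```text
[ 0.57945949 -0.25879094  0.2623422 ] 0.005768346483015935 [-5.36336495e-01  4.62100315e-01  1.63448499e-01  1.27192742e+00
  1.35516492e-04  9.35128884e-01]
-0.3 59 [0.6502 0.6519 0.6545] 0.1337
-0.28 65 [0.6482 0.6499 0.6521] 0.1333
-0.26 65 [0.6462 0.6479 0.6503] 0.1334
-0.24 74 [0.6443 0.6459 0.6488] 0.1335
-0.22 67 [0.642  0.6439 0.6464] 0.1335
-0.2 82 [0.6393 0.641  0.6434] 0.1339
-0.18 87 [0.6376 0.639  0.6416] 0.1336
-0.16 96 [0.6355 0.637  0.6397] 0.1337
-0.14 100 [0.6337 0.6352 0.6375] 0.1335
-0.12 105 [0.6317 0.6333 0.6357] 0.1338
-0.1 116 [0.6298 0.6314 0.6342] 0.1337
-0.08 150 [0.6229 0.6267 0.6372] 0.1359
```

View pics/w3.png

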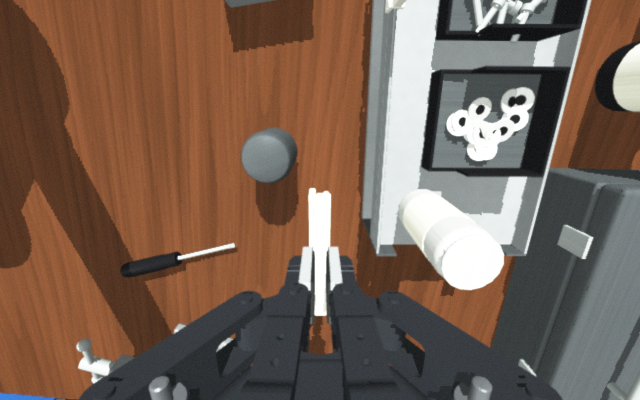

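The view shows the bare bin's rim at (425–568, 68–175), the spray can at (450,240), and the holder in the jaws at (320, 190–315). Next I'm finding the bin centre along the lip, the spray can position, and the holder pose in the hand.

Run:
```python
from h import *
import pickle
st,s,t=pickle.load(open('d3.pkl','rb')); T=campose(s,st);P=cloud(s,T)
th=0.103; X=np.array([np.cos(th),np.sin(th)]);Y=np.array([-np.sin(th),np.cos(th)]); o=np.array([.6390,-.18])
L=np.dstack([(P[...,:2]-o)@X,(P[...,:2]-o)@Y,P[...,2]])
f=L.reshape(-1,3)
m=(f[:,2]>.154)&(f[:,2]<.166)&(f[:,0]>.03)&(f[:,0]<.2)
dark=s['img'].reshape(-1,3).max(1)<90
k=f[m&dark]; print(len(k))
h,e=np.histogram(k[:,1],bins=np.arange(-.12,.2,.004)); print([(round(a,3),int(b)) for a,b in zip(e,h) if b])
h,e=np.histogram(k[:,0],bins=np.arange(.03,.2,.005)); print([(round(a,3),int(b)) for a,b in zip(e,h) if b])
# rim corners near edge via ray at z=.16
c=onplane(s,[(432,68),(425,175),(569,66),(549,176)],.16,T)
print('corners lip frame',np.c_[(c[:,:2]-o)@X,(c[:,:2]-o)@Y].round(4).tolist())
k=f[(f[:,2]>.2)&(f[:,2]<.26)&(f[:,0]>.0)&(f[:,0]<.2)&(f[:,1]<-.02)]
print('can',np.percentile(k,[1,50,99],axis=0).round(3).tolist())
# holder 2 in front of middle bin
k=f[(f[:,2]>.145)&(f[:,2]<.2)&(abs(f[:,0])<.012)&(f[:,1]>0.05)]
print('holder2',len(k),np.percentile(k,[1,50,99],axis=0).round(3).tolist() if len(k) else 0)
# held holder, rel TCP, lip frame
e=st['ee_pos']; d=np.c_[(P.reshape(-1,3)[:,:2]-e[:2])@X,(P.reshape(-1,3)[:,:2]-e[:2])@Y,P.reshape(-1,3)[:,2]-e[2]]
br=s['img'].reshape(-1,3).min(1)>200
k=d[(abs(d[:,0])<.012)&(abs(d[:,1])<.05)&(d[:,2]>-.04)&(d[:,2]<.06)&br]
print('held',len(k),np.percentile(k,[1,50,99],axis=0).round(4).tolist())
tp=k[k[:,2]>.03]; print(cv2.minAreaRect((tp[:,:2]*1000).astype(np.float32)),np.percentile(tp[:,2],[10,50,90]))
kk=k[k[:,1]>.012]; print('kk',np.percentile(kk[:,2],[1,50,90,99]))
S=np.array(t['img'])
Pt=cloud(t,campose(t)); dd=np.linalg.norm(Pt-e,axis=2); v,u=np.where(dd<.06); print('side px',u.min(),u.max(),v.min(),v.max())
a,b=max(0,int(np.median(v))-70),max(0,int(np.median(u))-100)
cv2.imwrite('pics/s3.png',cv2.resize(S[a:a+140,b:b+200],(800,560))[:,:,::-1])
```

```text
2205
[(np.float64(-0.056), 257), (np.float64(-0.052), 36), (np.float64(-0.048), 29), (np.float64(-0.044), 29), (np.float64(-0.04), 30), (np.float64(-0.036), 28), (np.float64(-0.032), 30), (np.float64(-0.028), 32), (np.float64(-0.024), 32), (np.float64(-0.02), 29), (np.float64(-0.016), 34), (np.float64(-0.012), 39), (np.float64(-0.008), 35), (np.float64(-0.004), 39), (np.float64(0.0), 40), (np.float64(0.004), 34), (np.float64(0.008), 41), (np.float64(0.012), 36), (np.float64(0.016), 35), (np.float64(0.02), 39), (np.float64(0.024), 38), (np.float64(0.028), 36), (np.float64(0.032), 37), (np.float64(0.036), 39), (np.float64(0.04), 279), (np.float64(0.044), 121), (np.float64(0.072), 274), (np.float64(0.076), 267), (np.float64(0.08), 53), (np.float64(0.084), 47), (np.float64(0.088), 49), (np.float64(0.092), 50), (np.float64(0.096), 11)]
[(np.float64(0.075), 48), (np.float64(0.08), 73), (np.float64(0.085), 75), (np.float64(0.09), 74), (np.float64(0.095), 79), (np.float64(0.1), 74), (np.float64(0.105), 81), (np.float64(0.11), 75), (np.float64(0.115), 75), (np.float64(0.12), 72), (np.float64(0.125), 73), (np.float64(0.13), 73), (np.float64(0.135), 71), (np.float64(0.14), 79), (np.float64(0.145), 77), (np.float64(0.15), 1076), (np.float64(0.155), 30)]
corners lip frame [[0.0319, 0.0432], [0.0366, -0.0533], [0.1542, 0.0454], [0.1613, -0.0546]]
can [[0.026, -0.127, 0.201], [0.045, -0.098, 0.24], [0.073, -0.08, 0.242]]
holder2 55 [[-0.003, 0.095, 0.145], [0.001, 0.096, 0.152], [0.005, 0.099, 0.157]]
held 2439 [[-0.0091, -0.0301, -0.0161], [-0.0004, 0.0105, 0.0369], [0.0087, 0.0284, 0.059]]
((-1.952101707458496, -1.2053489685058594), (60.18776321411133, 18.59783363342285), 80.6758804321289) [0.03606263 0.03718881 0.05229139]
kk [-0.02183854  0.02953863  0.03732085  0.03808561]
side px 356 367 99 126
```

View pics/s3.png

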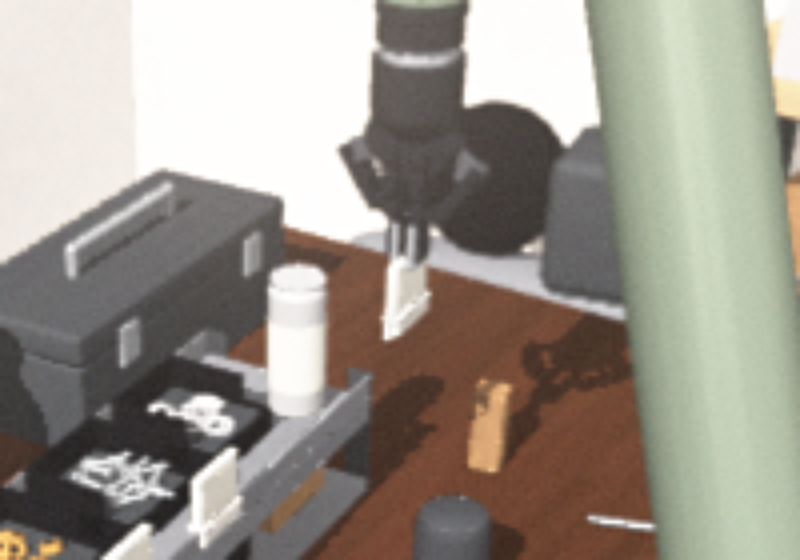

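The side crop shows the holder upright in the jaws, with the spray can well clear. The bare bin's middle is at along = -0.005 from (0.639,-0.18), and holder 2's edge position agrees. I'm moving along the lip, then in, to hover.

Emit:
{"op": "arm_command", "data": {"targets": "255 -0.35 3.33 0 0;255 -0.35 3.33 0 0;255 0 0 0 0;255 3.35 0.35 0 0;255 3.35 0.35 0 0"}}

```text
time_s: 6.18
ee_pos: [0.6392, -0.1853, 0.2633]
tool_rot: [0.0, 0.671, 0.741, -0.0]
wrist_force: [1.6, -0.4, 1.3]
opening: 0.0056
```

Emit:
{"op": "arm_command", "data": {"targets": "255 0 0 -2.5 0;255 0 0 -2.5 0;255 0 0 -2.2 0;255 0 0 0 0;255 0 0 0 0"}}

```text
time_s: 6.6
ee_pos: [0.6388, -0.1858, 0.1892]
tool_rot: [-0.001, 0.671, 0.741, -0.0]
wrist_force: [-0.4, -0.1, 0.4]
opening: 0.0058
```

Emit:
{"op": "arm_command", "data": {"targets": "255 0 0 0 0;255 0 0 0 0;255 0 0 0 0;255 0 0 0 0;255 0 0 0 0"}}

```text
time_s: 7.02
ee_pos: [0.6402, -0.1867, 0.1908]
tool_rot: [0.001, 0.672, 0.741, 0.0]
wrist_force: [0.1, 0.9, -0.3]
opening: 0.0058
```

Run:
```python
from h import *
import pickle
st=get_state(); s=snapshot('wrist'); save(s,'w4'); pickle.dump((st,s),open('d4.pkl','wb'))
e=st['ee_pos']; print(e,st['opening'],st['wrist_force'],'yaw',2*np.arctan2(st['tool_rot'][2],st['tool_rot'][1])-np.pi/2)
T=campose(s,st);P=cloud(s,T).reshape(-1,3)
th=0.103; X=np.array([np.cos(th),np.sin(th)]);Y=np.array([-np.sin(th),np.cos(th)])
f=lambda o:np.c_[(P[:,:2]-o)@X,(P[:,:2]-o)@Y,P[:,2]]
d=f(e[:2]); br=s['img'].reshape(-1,3).min(1)>170
k=d[(abs(d[:,0])<.012)&(d[:,1]<.034)&(d[:,1]>-.034)&(abs(d[:,2]-e[2]-.037)<.004)&br]
for a in np.arange(-.032,.034,.004):
    q=k[(k[:,1]>=a)&(k[:,1]<a+.004)]
    if len(q)>4: print('held',a.round(3),len(q),np.percentile(q[:,0],[3,50,97]).round(4),np.median(q[:,2]).round(4))
k=d[(abs(d[:,2]-.134)<.004)&(abs(d[:,0])<.02)]
for a in np.arange(-.1,.14,.02):
    q=k[(k[:,1]>=a)&(k[:,1]<a+.02)]
    if len(q)>4: print('lip',a.round(3),len(q),np.percentile(q[:,0],[3,50,97]).round(4),np.median(q[:,2]).round(4))
print('TCP in lip frame',(e[:2]-[.639,-.18])@X,(e[:2]-[.639,-.18])@Y)
```

```text
[ 0.64018789 -0.18667269  0.19079989] 0.0057759532464367325 [ 0.05509139  0.8558567  -0.3120165 ] yaw 0.09790713185334732
held -0.032 56 [-0.0034  0.0001  0.003 ] 0.2279
held -0.028 64 [-0.0034 -0.0005  0.0024] 0.2278
held -0.024 64 [-0.0033 -0.0005  0.0024] 0.2279
held -0.02 60 [-0.0027  0.0001  0.0024] 0.228
held -0.016 64 [-0.0027 -0.0004  0.0024] 0.2279
held -0.012 58 [-0.0026 -0.0004  0.0024] 0.2279
held -0.008 63 [-0.0026  0.0002  0.0024] 0.2279
held -0.004 67 [-0.0025 -0.0003  0.0024] 0.2278
held 0.0 62 [-0.0025  0.0002  0.0024] 0.2278
held 0.004 77 [-0.0029 -0.0003  0.0078] 0.2278
held 0.008 230 [-0.0089 -0.0003  0.0089] 0.2279
held 0.012 106 [-0.0039  0.0002  0.004 ] 0.2278
held 0.016 111 [-0.0039 -0.0002  0.0039] 0.2277
held 0.02 115 [-0.0039 -0.0002  0.0039] 0.2277
held 0.024 129 [-0.0038  0.0003  0.0039] 0.2276
held 0.028 29 [-0.0029 -0.0002  0.003 ] 0.2265
lip 0.0 25 [-0.0001  0.0016  0.0025] 0.1335
lip 0.02 95 [-0.      0.0009  0.0025] 0.1339
lip 0.04 100 [0.0001 0.0013 0.0025] 0.1338
lip 0.06 107 [0.0002 0.0017 0.0026] 0.1341
lip 0.08 112 [0.0003 0.0014 0.0026] 0.1341
lip 0.1 37 [-0.0053  0.0011  0.0082] 0.1356
lip 0.12 6 [-0.0057  0.0011  0.0081] 0.1378
TCP in lip frame 0.0004955228490191666 -0.006759459505536752
```

View pics/w4.png

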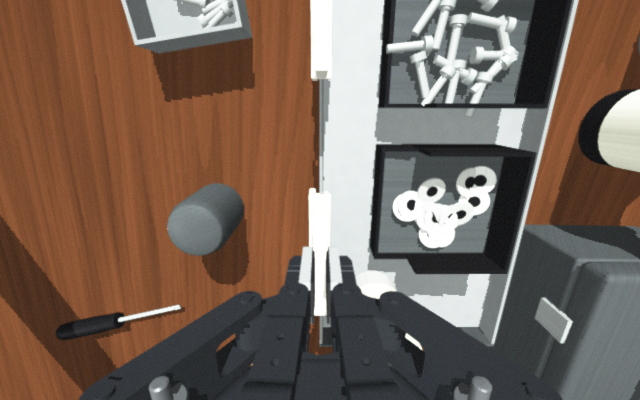

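In the same camera view, the holder is centred on the TCP and the lip sits about 1.2 mm further in (+x). The along position is within 2 mm and the yaw matches. I'm going in tongue first with a bias to the rear, then feeling forward for the lip.

Emit:
{"op": "arm_command", "data": {"targets": "255 0.23 0.22 0 0.004;255 0 0 -1 0;255 0 0 -1 0;255 0 0 -0.5 0;255 0 0 -0.4 0"}}

```text
time_s: 7.48
ee_pos: [0.6411, -0.1838, 0.1587]
tool_rot: [-0.001, 0.67, 0.742, -0.0]
wrist_force: [-0.3, 0.1, 0.5]
opening: 0.0058
```

Emit:
{"op": "arm_command", "data": {"targets": "255 0 0 0 0;255 0 0 0 0;255 0 0 0 0;255 0 0 0 0;255 0 0 0 0"}}

```text
time_s: 7.9
ee_pos: [0.6424, -0.1844, 0.1613]
tool_rot: [0.0, 0.67, 0.742, 0.0]
wrist_force: [0.0, -0.7, -0.7]
opening: 0.006
```

Emit:
{"op": "arm_command", "data": {"targets": "255 -0.1 -0.01 0 0;255 0 0 0 0;255 -0.05 0 0 0;255 0 0 0 0;255 0 0 0 0"}}

```text
time_s: 8.32
ee_pos: [0.6406, -0.1843, 0.1609]
tool_rot: [0.0, 0.67, 0.742, 0.0]
wrist_force: [-0.3, 0.5, 0.7]
opening: 0.0057
```

Emit:
{"op": "arm_command", "data": {"targets": "255 -0.05 0 0 0;255 0 0 0 0;255 0 0 0 0;255 0 0 0 0;255 0 0 0 0"}}

```text
time_s: 8.73
ee_pos: [0.6402, -0.1843, 0.1608]
tool_rot: [0.0, 0.67, 0.742, 0.0]
wrist_force: [0.5, 0.0, -1.0]
opening: 0.0056
```

Emit:
{"op": "arm_command", "data": {"targets": "255 -0.05 0 0 0;255 0 0 0 0;255 0 0 0 0;255 0 0 0 0;255 0 0 0 0"}}

```text
time_s: 9.15
ee_pos: [0.6397, -0.1843, 0.1608]
tool_rot: [0.0, 0.67, 0.742, 0.0]
wrist_force: [1.1, 0.6, -0.4]
opening: 0.0055
```

Emit:
{"op": "arm_command", "data": {"targets": "255 -0.05 0 0 0;255 0 0 0 0;255 0 0 0 0;255 0 0 0 0;255 0 0 0 0"}}

```text
time_s: 9.57
ee_pos: [0.6393, -0.1843, 0.1608]
tool_rot: [0.0, 0.67, 0.742, 0.0]
wrist_force: [1.9, -0.1, -0.7]
opening: 0.0059
```

Emit:
{"op": "arm_command", "data": {"targets": "255 -0.05 0 0 0;255 0 0 0 0;255 0 0 0 0;255 0 0 0 0;255 0 0 0 0"}}

```text
time_s: 9.98
ee_pos: [0.6388, -0.1843, 0.1608]
tool_rot: [0.0, 0.67, 0.742, 0.0]
wrist_force: [3.2, 0.0, -0.8]
opening: 0.0057
```

Contact built up from x≈0.640, so the slot is centred at x≈0.6413. The camera estimate was 0.6412, so the two agree. I'm centring and lowering.

Emit:
{"op": "arm_command", "data": {"targets": "255 0.25 0.02 0 0;255 0 0 0 0;255 0 0 -0.4 0;255 0 0 -0.4 0;255 0 0 0 0"}}

```text
time_s: 10.4
ee_pos: [0.6402, -0.1839, 0.1514]
tool_rot: [-0.001, 0.67, 0.742, -0.0]
wrist_force: [0.4, 0.9, 0.3]
opening: 0.0058
```

Emit:
{"op": "arm_command", "data": {"targets": "255 0 0 -0.3 0;255 0 0 0 0;255 0 0 0 0;255 0 0 0 0;255 0 0 0 0"}}

```text
time_s: 10.82
ee_pos: [0.6411, -0.1842, 0.1499]
tool_rot: [0.0, 0.67, 0.742, -0.0]
wrist_force: [1.2, -0.3, -0.7]
opening: 0.0058
```

Emit:
{"op": "arm_command", "data": {"targets": "255 0 0 -0.3 0;255 0 0 -0.1 0;255 0 0 0 0;255 0 0 0 0;255 0 0 0 0"}}

```text
time_s: 11.23
ee_pos: [0.6414, -0.1842, 0.1462]
tool_rot: [0.0, 0.67, 0.742, 0.0]
wrist_force: [0.2, 0.1, 2.7]
opening: 0.0057
```

Emit:
{"op": "arm_command", "data": {"targets": "255 0 0 -0.1 0;255 0 0 0 0;255 0 0 0 0;255 0 0 0 0;255 0 0 0 0"}}

```text
time_s: 11.65
ee_pos: [0.6417, -0.1842, 0.1461]
tool_rot: [0.001, 0.67, 0.742, 0.0]
wrist_force: [-1.0, 2.1, 7.3]
opening: 0.0053
```

Emit:
{"op": "arm_command", "data": {"targets": "255 0 0 -0.1 0;255 0 0 0 0;255 0 0 0 0;255 0 0 0 0;255 0 0 0 0", "newtons": 80}}

```text
time_s: 12.07
ee_pos: [0.642, -0.1842, 0.1461]
tool_rot: [0.001, 0.67, 0.742, 0.001]
wrist_force: [-2.3, 1.0, 12.1]
opening: 0.0051
```

Emit:
{"op": "arm_command", "data": {"targets": "255 -0.04 0 -0.1 0;255 0 0 0 0;255 0 0 0 0;255 0 0 0 0;255 0 0 0 0"}}

```text
time_s: 12.48
ee_pos: [0.6421, -0.1842, 0.1461]
tool_rot: [0.002, 0.67, 0.742, 0.001]
wrist_force: [-1.3, 1.1, 15.2]
opening: 0.0049
```

Run:
```python
from h import *
st=get_state(); s=snapshot('wrist'); t=snapshot('side')
e=st['ee_pos']; print(e,st['opening'],st['wrist_force'],st['tool_rot'])
T=campose(s,st);P=cloud(s,T).reshape(-1,3)
th=0.102; X=np.array([np.cos(th),np.sin(th)]);Y=np.array([-np.sin(th),np.cos(th)])
d=np.c_[(P[:,:2]-e[:2])@X,(P[:,:2]-e[:2])@Y,P[:,2]]; br=s['img'].reshape(-1,3).min(1)>170
k=d[(abs(d[:,0])<.012)&(abs(d[:,1])<.034)&(abs(d[:,2]-e[2]-.037)<.005)&br]
for a in (-.03,-.02,-.01,.0,.014,.02,.024):
    q=k[(k[:,1]>=a)&(k[:,1]<a+.004)]
    print('held',a,len(q),np.percentile(q[:,0],[3,50,97]).round(4),np.median(q[:,2]).round(4),'slot z',(np.median(q[:,2])-.049).round(4))
k=d[(abs(d[:,2]-.134)<.004)&(abs(d[:,0])<.02)]
for a in (.034,.05,.07):
    q=k[(k[:,1]>=a)&(k[:,1]<a+.02)]
    if len(q)>4: print('lip',a,len(q),np.percentile(q[:,0],[3,50,97]).round(4),np.median(q[:,2]).round(4))
A=cv2.resize(t['img'][120:220,250:390],(784,560));cv2.imwrite('pics/fin.png',A[:,:,::-1])
```

```text
[ 0.64213889 -0.18424364  0.14611183] 0.004935180814413363 [-1.33303315  1.14012095 15.22372288] [0.00200153 0.67001939 0.74234011 0.0010847 ]
held -0.03 56 [-0.0027 -0.0002  0.0025] 0.1833 slot z 0.1343
held -0.02 51 [-0.0027 -0.0004  0.0018] 0.1831 slot z 0.1341
held -0.01 59 [-0.0027 -0.0005  0.0018] 0.1833 slot z 0.1343
held 0.0 57 [-0.0026 -0.0005  0.0017] 0.1832 slot z 0.1342
held 0.014 106 [-0.0036 -0.0005  0.0037] 0.1832 slot z 0.1342
held 0.02 111 [-0.004   0.      0.0037] 0.1832 slot z 0.1342
held 0.024 131 [-0.0041  0.      0.0037] 0.183 slot z 0.134
lip 0.034 120 [-0.0022 -0.0012 -0.0002] 0.1342
lip 0.05 126 [-0.0022 -0.0015 -0.0002] 0.1341
lip 0.07 166 [-0.0021 -0.0009  0.0004] 0.1341
```

View pics/fin.png

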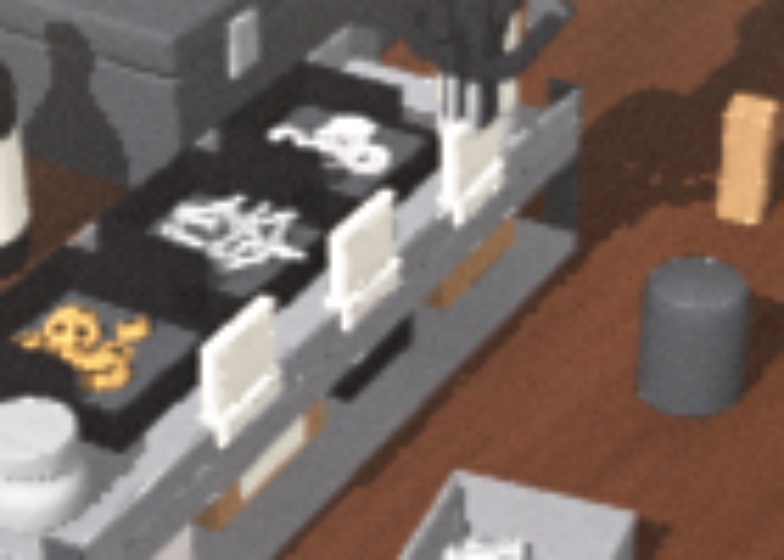

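The final picture shows the spare seated on the lip at (470,170), in line with and level with the other two holders. The spray can and filter have not moved. The slot roof is at z 0.1342 against the lip's 0.1341, with 15 N of push and the grip still held. I'm handing in.

```bash
python3 -c "
from workcell import *
print(sign_off()); s=get_state(); print(s['time_s'],s['ee_pos'],s['wrist_force'],s['opening'])"
```

```text
the job is handed in; nothing more can be done
None
the job is handed in; nothing more can be done
```

The spare holder is on the shelf lip in front of the right-hand bin next to the spray can, the one that had none. I handed in with the gripper still holding it and pressing down. There's no verdict, and no reading was possible after hand-in.

I gripped it across its thickness on the tray wall and lifted it off. Over the lip I lowered the tongue behind it first, then moved gently towards the front until I felt contact. That put the slot's centre at x 0.6413, against 0.6412 from the wrist camera. I then centred it and pushed it down.

**Last checks, just before hand-in (about 12.5 s in):**
- **Height:** the slot roof is at z 0.1342 m and the lip's top at 0.1341 m, level along the frame to about 0.3 mm.
- **Along the lip:** within about 2–3 mm of the bin's middle.
- **Across the lip:** the camera put the holder about 1 mm behind the lip's centre plane. That is close to one side of the slot's play and inside the 4 mm limit.
- **Squareness:** yaw is about 0.10 rad, the same as the lip, and tilt is under 0.01 rad.
- **Force:** about 15 N of wrist force pressing down, with the grip set to 80 N.
- **Card direction:** it faces outwards, like the other two holders.
- **Other items:** nothing visible in the last side picture had moved. The mug, wrench, screwdriver and spray can were not in clear view there, but the arm never touched them.

**Readings that disagreed:**
- An earlier lip measurement from farther away was about 1.75 mm off the close-up one. I used the close-up, and the contact check agreed with it.
- The gripper reported an opening of 5–6 mm on the 8 mm frame, but the pictures showed the holder firmly held.

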